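Refit and close the glaze tank's tapered tap plug

TASK

The glaze tank's tap has been cleaned: take its tapered plug from the drying block and lower it into the tap with the red handle in line with the pipe (open), then, keeping a firm push of about 12 N downward (never a hard shove), turn it a quarter turn either way until the handle stands across the pipe (closed), so that the plug stays wedged when you let go. Leave the cup, the jar, the tile and the knife where they are, and let go of the plug at the end.

Things in the scene. Friction and masses are not known exactly. Their poses are not given: they have to be found in the camera images.
- plug_handle (a point): Loose brass tap plug (about 0.15 kg) with an upright flat red handle on top; the point is the handle's centre. Handle: 50 mm long along the plug's x, 10 mm thick along its y, 34 mm high along z (the plug's axis, up). Below it a thin neck 8 mm high, then a brass collar 43 mm across, 4 mm thick, underside 29 mm below this point. Grip across the 10 mm, from above.
- plug_shank (a point): The same plug, 41 mm below the handle's centre on its axis, where the tapered brass shank is 30 mm across; it narrows downward at 7 degrees half angle to a rounded tip 50 mm below this point. The tapered part goes into the tap's bore.
- rack: Fixed pale wooden drying block, 90 x 90 mm, 66 mm high; origin at the centre of its underside. The plug starts upright in its round hole, the collar resting on the top face, the handle turned at random; it lifts straight out (tip 62 mm below the collar).
- tap_mouth (a point): Fixed tap: an upright brass barrel, 58 mm outside, open at the top. The point is the centre of its bore at the rim, 110 mm above the table; z up. The pipe runs along this point's y, 38 mm below the rim. Handle (plug's x) along this y = open, along this x, across the pipe = closed. The bore, 30 mm wide at the top, tapers like the plug.
- tap_bore (a point): Point 30 mm down in the bore. A sprung pad (2 to 5.5 N) lifts a plug that is not gripped: its handle's centre then stands 48 to 58 mm above the rim. The liner begins to grip at 36 to 46 mm (its height is not known). Pushed without turning, or turned with too light a push, the plug springs up when let go. Turned under 10 to 15 N it sinks 1 mm or so more and stays.
- tap: The tap with its tank, fixed; origin on the table under the bore's axis. White tank with blue lid at +y: near side 106 mm from the axis, 200 x 190 mm, lid top 115 mm, its grip 127 mm above the table. Spout at -y, 83 mm out. Turning the wedged plug takes 0.2 to 0.5 N m: grip the handle with 60 N or so. While turning, 1 mm deeper adds about 14 N. A push over 18 N cracks its nylon liner.
- cup: loose white cup, 60 mm across, 48 mm high, standing under the spout, 83 mm from the bore's axis; origin at the centre of its underside. Leave it alone
- jar: loose amber glass jar with a black cap, 60 mm across, 85 mm high; origin at the centre of its underside. Leave it alone
- tile: loose grey-green clay tile with a dark inlay, 100 x 130 x 14 mm, lying flat; origin at the centre of its underside. Leave it alone
- knife: Loose flat knife (spatula), 170 mm long, lying on the table between the robot and the work. Leave it alone.
There are look-alikes about, which are no part of the job. Several things look just like the part that bears plug_handle: the one meant starts farthest to the robot's left.

How it is judged:
On the way, in this order (a step that is already met when the one before it is completed fails the run):
1. the plug is in the tap, upright, with its handle in line with the pipe (open) (horizontal distance between plug_handle and tap_mouth below 0.006 m and z of plug_handle in the frame of tap_mouth below 0.062 m and angle between the x axis of plug_handle and the y axis of tap_mouth, either way round below 0.3 rad and angle between plug_handle's own z axis and vertical below 0.12 rad), for 0.2 s.
2. the plug is pressed home and turned with its handle across the pipe (closed) (horizontal distance between plug_handle and tap_mouth below 0.005 m and z of plug_handle in the frame of tap_mouth below 0.047 m and angle between the x axis of plug_handle and the x axis of tap_mouth, either way round below 0.22 rad), for 0.2 s.
At the end, for the whole second after the job is handed in: The plug stays wedged in the tap by itself, let go: the centre of its handle less than 47 mm above the rim (it has not sprung up) and within 5 mm of the bore's axis, upright within 0.1 rad, the handle across the pipe within 0.22 rad (all of step 2 and angle between plug_handle's own z axis and vertical below 0.1 rad); the robot touches nothing.
It fails at once if the plug is shoved too hard into the tap (all wedging contact forces summed; reached at a push of about 20 N while turning) (contact force between plug and tap above 100 N).
It fails at once if the cup, jar, tile or knife is moved by more than 15 mm (distance of any of cup, jar, tile, knife from where it was at the start of the episode above 0.015 m).
It also fails if it takes over 54 s, if anything falls off the work surface, if the arm or the gripper's body presses on something with over 40 N, if the wrist force passes 120 N, or if a joint passes its speed limit or range.

ROBOT

A 7-joint arm with a two-finger parallel gripper is mounted at the origin on the work surface. World frame = base frame: x ahead of the robot, y to its left, z up, the work surface at z = 0. Lengths are in m, angles in rad, forces in N, time in s.
With the tool pointing down it reaches from about 0.35 to 0.775 m from the base axis. Payload 3.1 kg.
Tool frame: the origin (TCP) lies between the finger pads; the fingertips stand 11 mm ahead of it and the grasp point (between the pads) lies 8 mm behind it; z points along the fingers, y is the direction in which the jaws open and shut (so a half turn about z gives the same grasp; the last joint's range is limited). The gripper opens to 85 mm and grips with 20 to 120 N. Pads are 22 mm wide; open, the fingers measure 114 mm over their backs; the gripper's body (76 mm by 85 mm) begins 54 mm behind the grasp point. The pads swing forward as they close: fully open they stand 13 mm farther back than shut.
Start: joints at [-1.144, 0.311, 0.014, 1.512, -0.004, 1.319, -0.027], TCP at [0.248, 0.491, 0.242] pointing down, gripper open.
Joint ranges: [-2.7, 2.7], [-0.3, 1.91], [-1.27, 1.3], [0.12, 2.57], [-1.44, 4.58], [0.2, 2.03], [-3.05, 3.05]. Speed limits (rad/s): [2.79, 2.79, 3.14, 3.14, 3.14, 3.14, 3.14].

INTERFACE

Orientations are given as a unit quaternion [x, y, z, w].
In Python, from rig import bot gives the robot as it stands. The module is installed in compiled form; this text tells all that it offers.
- The arm moves only by the tool step_arm, never from a script. Its argument "motion" is a list of rows, each an object with "translation": the shift along the world's x, y, z in cm, a list of three; "delta_rot": the turn, a rotation vector about the world's x, y, z in degrees, a list of three; "fingers": the finger opening in cm, from 0 to 8.54. In form: [{"translation": [x, y, z], "delta_rot": [wx, wy, wz], "fingers": fingers}, ...]. A call has 1 to 20 rows; each row shifts and turns the commanded pose from where the row before left it; what a row does not reach is not made up. A row lasts 1/8 s, in which the tool goes at most 62.5 mm and 10.7 degrees, less where a joint would pass 70% of its speed; a pose out of reach is approached as far as the arm can. A call with a gripper value outside its range is refused whole. The fingers move at their own pace and stop on an object; "grip_force" is the grip in N (left out, the last holds). Time passes only in rows, so rows that do not move let the fingers close. It gives the time, the measured TCP pose, the force and the opening at its end, in the units of the state.
- bot.sense(): the state, without advancing time (a new reading comes with each control period).
- bot.snapshot(name): name is "side" or "top" or "wrist"; returns the picture (480x640x3 uint8, red, green, blue); there is no depth.
- bot.get_calibration(name): a dict with "intrinsics" (3x3 intrinsics, pixels), "eye" and "rotation" of the camera in the world; the wrist camera has in their place "tool_from_camera" (4x4, takes a point from camera to tool coordinates, whose origin is the TCP and whose axes are the flange's). Camera axes: x right, y up, looking along -z (the intrinsics and any distortion apply to the point x, -y, -z); pixel columns grow to the right and rows downward; lengths in m; the calibration is good to about 2 mm. A picture is of the moment at which its call begins: read the wrist's pose just before it. get_calibration takes no time and is no camera call.
- bot.finish_job(): hands the job in, once; it reports no verdict.
The state is a dict: "time_s": time; "joint_pos": joint angles; "joint_vel": joint speeds; "tau": joint torques, N m; "position": TCP position; "ee_rot": TCP orientation; "ft_force": force on the tool from outside, world axes, zero at the start; "wrist_torque": the same for the moment, N m; "opening": finger opening in m.
Only numpy, scipy, OpenCV 4.12 (cv2) and the standard library are available. Lean on these libraries where they do the work, as an engineer would, in place of code of your own. Each camera call takes 0.05 s, during which the arm holds its last target.

## Working session

There is one attempt and no reset: what is moved stays moved. The work goes in short steps, Python scripts to look and compute and a tool call to move; the robot and the scene stay as the last step left them, time stands still between calls to the robot, and variables do not carry over. Pictures are saved under pics/ and viewed, and the job is handed in when it is done.

Besides the shell and the picture viewer there is one more tool, called after "Emit:" by a JSON object that holds its "name" and its "arguments". step_arm: Moves the arm, as the interface text tells. Its arguments: {"type":"object","properties":{"motion":{"type":"array"},"grip_force":{"type":"number"}},"required":["motion"]}

```bash
mkdir -p pics
python3 - <<'E'
from rig import bot
import cv2, numpy as np
s=bot.sense(); print({k:np.round(v,3) for k,v in s.items()})
for n in ["side","top","wrist"]:
    im=bot.snapshot(n); cv2.imwrite(f"pics/{n}0.png",im[:,:,::-1]); c=bot.get_calibration(n)
    print(n,{k:np.round(v,4).tolist() if not isinstance(v,str) else v for k,v in c.items()})
E
```

```text
{'time_s': np.float64(0.0), 'joint_pos': array([-1.144,  0.312,  0.014,  1.513, -0.004,  1.319, -0.027]), 'joint_vel': array([ 0.   ,  0.   , -0.002,  0.   ,  0.   , -0.002, -0.   ]), 'tau': array([-0.0000e+00, -3.7991e+01,  1.4600e-01, -2.3059e+01,  1.2000e-02,
        1.3000e-02, -0.0000e+00]), 'position': array([0.248, 0.49 , 0.241]), 'ee_rot': array([ 0.232,  0.973, -0.001, -0.   ]), 'ft_force': array([-0.167,  0.076,  0.169]), 'wrist_torque': array([-0.017,  0.049,  0.024]), 'opening': np.float64(0.086)}
side {'intrinsics': [[537.9347, 0.0, 321.4764], [0.0, 537.9347, 239.6079], [0.0, 0.0, 1.0]], 'eye': [0.491, -1.056, 0.6992], 'rotation': [0.4705, -0.0152, -0.0458, 0.8811]}
top {'intrinsics': [[589.4648, 0.0, 308.4505], [0.0, 589.4648, 236.7352], [0.0, 0.0, 1.0]], 'eye': [0.3348, -0.1211, 1.3252], 'rotation': [-0.061, 0.0719, 0.7127, -0.6951]}
wrist {'intrinsics': [[357.0171, 0.0, 317.4442], [0.0, 357.0171, 241.4223], [0.0, 0.0, 1.0]], 'tool_from_camera': [[-0.0006, 0.9453, 0.3263, 0.0845], [1.0, 0.0006, 0.0, -0.0014], [-0.0002, 0.3263, -0.9453, -0.1326], [0.0, 0.0, 0.0, 1.0]]}
```

View pics/side0.png

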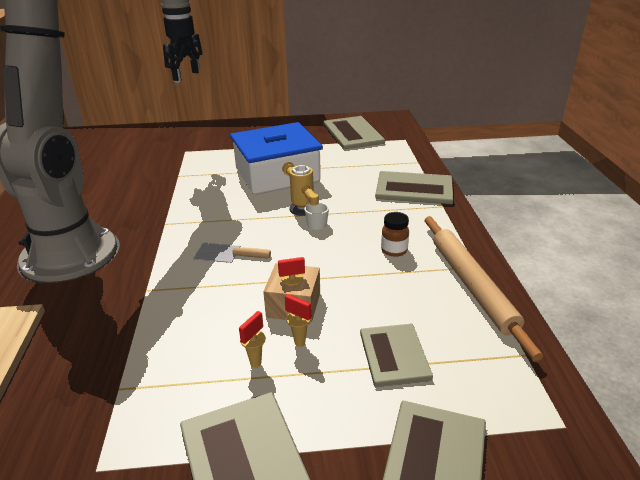

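View pics/top0.png

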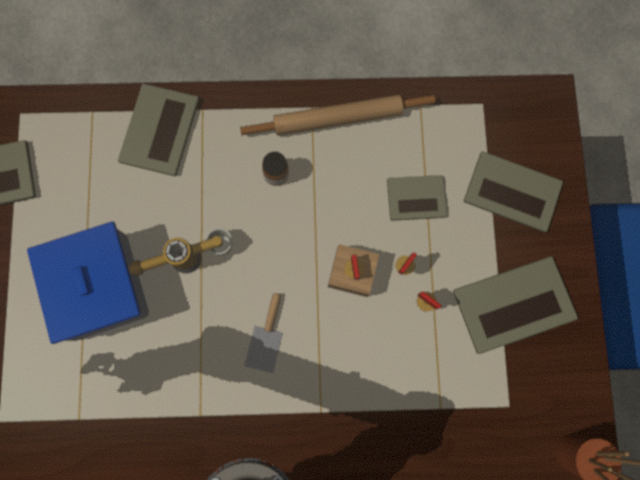

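View pics/wrist0.png

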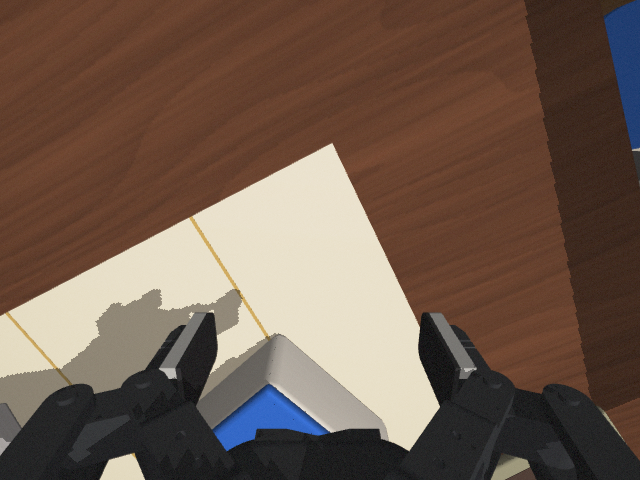

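The top view shows three red handles, at (355,267), (408,264) and (428,299). The leftmost is the one in the wooden block. The tap rim is at about (177,250), the spout points to (220,242), and the knife is at (268,335). Next I measure these in both views.

```bash
cat > h.py <<'E'
from rig import bot
import cv2, numpy as np
from scipy.spatial.transform import Rotation as R
def cam(n,s=None):
    c=bot.get_calibration(n); K=np.array(c["intrinsics"])
    if n=="wrist":
        s=s or bot.sense(); T=np.array(c["tool_from_camera"]); Rt=R.from_quat(s["ee_rot"]).as_matrix()
        return K,Rt@T[:3,:3],Rt@T[:3,3]+s["position"]
    r=np.array(c["rotation"]); Rm=R.from_quat(r).as_matrix() if r.shape==(4,) else r
    return K,Rm,np.array(c["eye"])
def ray(C,uv):
    K,Rm,e=C; p=np.linalg.inv(K)@[uv[0],uv[1],1]; d=Rm@[p[0],-p[1],-p[2]]; return d/np.linalg.norm(d)
def plane(C,uv,z):
    d=ray(C,uv); return C[2]+d*(z-C[2][2])/d[2]
def proj(C,P):
    K,Rm,e=C; q=Rm.T@(np.array(P)-e); q=K@[q[0],-q[1],-q[2]]; return q[:2]/q[2]
def tri(C1,u1,C2,u2):
    A=np.zeros((3,3));b=np.zeros(3)
    for C,u in((C1,u1),(C2,u2)):
        d=ray(C,u);M=np.eye(3)-np.outer(d,d);A+=M;b+=M@C[2]
    P=np.linalg.solve(A,b); return P,[np.linalg.norm(np.cross(ray(C,u),P-C[2])) for C,u in((C1,u1),(C2,u2))]
def red(im):
    h=cv2.cvtColor(im,cv2.COLOR_RGB2HSV); m=((h[...,0]<6)|(h[...,0]>174))&(h[...,1]>190)&(h[...,2]>90)
    return m.astype(np.uint8)
E
python3 - <<'E'
from h import *
for n in("top","side"):
    im=cv2.imread(f"pics/{n}0.png")[:,:,::-1].copy(); C=cam(n)
    k,l,st,ce=cv2.connectedComponentsWithStats(red(im))
    print(n,proj(C,[0,0,0]))
    for i in range(1,k):
        if st[i,4]>20:
            pts=np.argwhere(l==i)[:,::-1].astype(np.float32)
            print(st[i],ce[i],np.round(plane(C,ce[i],0.099),3),cv2.minAreaRect(pts))
C=cam("top")
for u in [(177,250),(220,242),(355,267),(276,168),(268,350)]: print(u,plane(C,u,.11).round(3),plane(C,u,0).round(3))
big=[]
im=cv2.imread("pics/top0.png"); a=cv2.resize(im[200:320,120:280],(640,480),interpolation=cv2.INTER_CUBIC)
cv2.imwrite("pics/t_tap.png",cv2.convertScaleAbs(a,alpha=1.5))
im=cv2.imread("pics/side0.png"); a=cv2.resize(im[140:290,220:420],(800,600),interpolation=cv2.INTER_CUBIC)
cv2.imwrite("pics/s_tap.png",a)
im=cv2.imread("pics/top0.png"); a=cv2.resize(im[220:325,310:450],(800,600),interpolation=cv2.INTER_CUBIC)
cv2.imwrite("pics/t_plug.png",cv2.convertScaleAbs(a,alpha=1.5))
E
```

```text
top [246.70788874 513.05209568]
side [ 68.59446191 252.34724343]
[278 258  27  18 377] [291.23342175 267.0132626 ] [ 0.502 -0.249  0.099] ((290.97998046875, 266.8600158691406), (14.990663528442383, 26.02153205871582), 81.8698959350586)
[285 295  26  25 414] [297.85507246 307.16183575] [ 0.507 -0.363  0.099] ((297.4260559082031, 306.6775207519531), (31.153850555419922, 16.307695388793945), 22.61986541748047)
[239 312  24  32 389] [250.57326478 327.85861183] [ 0.428 -0.405  0.099] ((250.79837036132812, 327.3315124511719), (14.94021224975586, 32.853599548339844), 48.01278305053711)
(177, 250) [0.544 0.132 0.11 ] [0.563 0.154 0.   ]
(220, 242) [0.559 0.042 0.11 ] [0.58  0.057 0.   ]
(355, 267) [ 0.5   -0.238  0.11 ] [ 0.515 -0.249  0.   ]
(276, 168) [ 0.718 -0.077  0.11 ] [ 0.752 -0.073  0.   ]
(268, 350) [ 0.335 -0.055  0.11 ] [ 0.335 -0.049  0.   ]
```

View pics/t_tap.png

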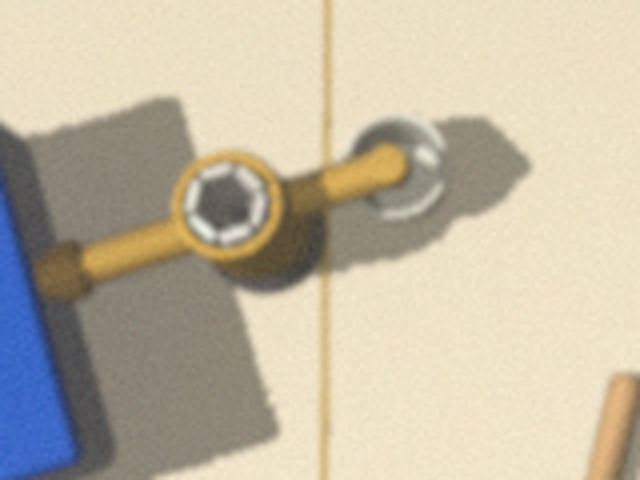

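View pics/s_tap.png

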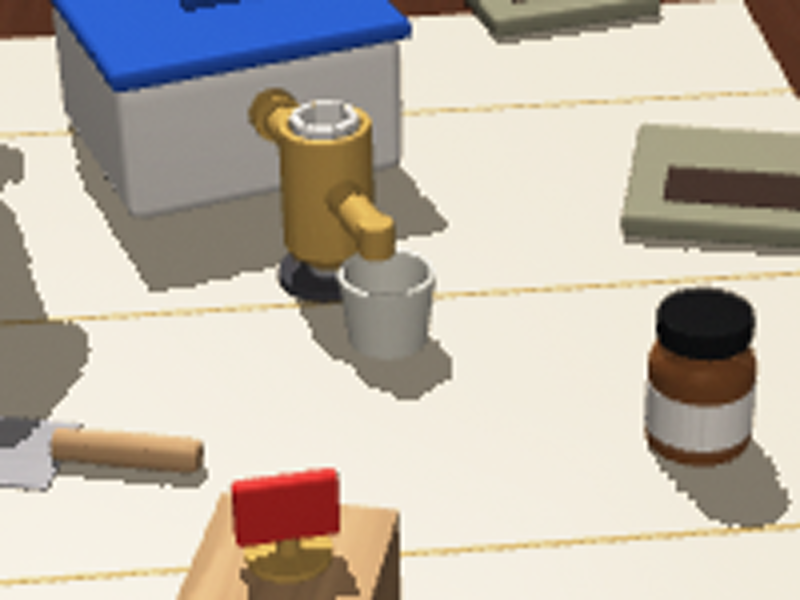

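View pics/t_plug.png

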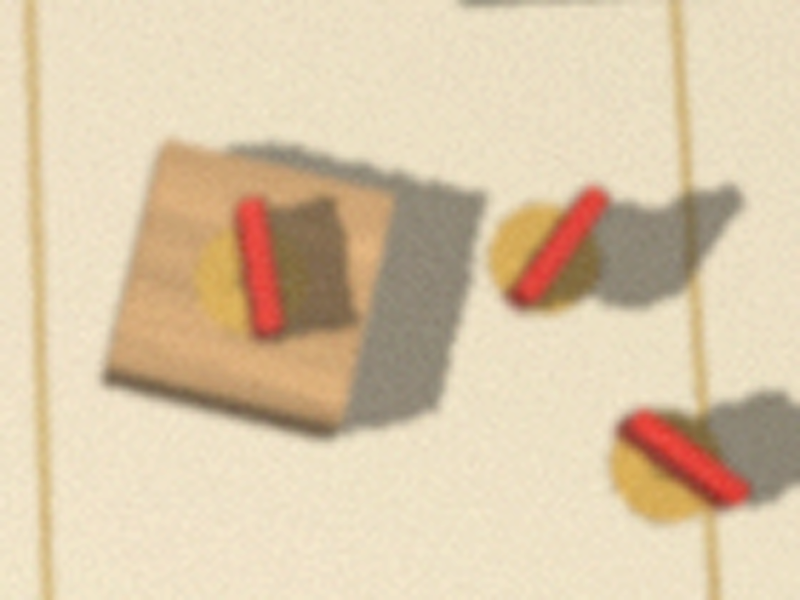

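Run:
```python
from h import *
T=cam("top");S=cam("side")
im=cv2.imread("pics/top0.png")[:,:,::-1].copy()
h=cv2.cvtColor(im,cv2.COLOR_RGB2HSV)
m=(((h[...,0]<8)|(h[...,0]>172))&(h[...,1]>140)&(h[...,2]>70)).astype(np.uint8); m[:,450:]=0
k,l,st,ce=cv2.connectedComponentsWithStats(m)
for i in range(1,k):
    if st[i,4]>40:
        r=cv2.minAreaRect(np.argwhere(l==i)[:,::-1].astype(np.float32)); B=cv2.boxPoints(r)
        e=[B[1]-B[0],B[2]-B[1]]; v=max(e,key=np.linalg.norm)
        a=plane(T,r[0]-v/2,.112);b=plane(T,r[0]+v/2,.112);d=a-b
        print(st[i],ce[i],plane(T,ce[i],.112).round(4),"L",np.linalg.norm(d).round(4),"yaw",np.degrees(np.arctan2(d[1],d[0])).round(1))
def yaw(a,b):
    d=b-a; return np.linalg.norm(d).round(4),np.degrees(np.arctan2(d[1],d[0])).round(1)
print(yaw(plane(T,(353.9,255),.112),plane(T,(356.7,278.6),.112)))
# tap rim
m=((h[...,0]>12)&(h[...,0]<26)&(h[...,1]>120)&(h[...,2]>110)).astype(np.uint8)
sub=m[225:280,155:205]; ys,xs=np.nonzero(sub)
print("rim tri",tri(T,(177,251.4),S,(301,169.5)), plane(T,(177,251.4),.11),plane(S,(301,169.5),.11))
print("handle tri",tri(T,(355.3,266.8),S,(291.5,259.3)),plane(S,(291.2,267),.095))
# pipe direction at z=.072: tank-side points & spout end
u=lambda x,y:(x/4+120,y/4+200)
a=plane(T,u(90,263),.08);b=plane(T,u(390,163),.08);c=plane(T,u(178,237),.08)
print("pipe",a.round(4),b.round(4),yaw(a,b),yaw(a,c))
# tank lid edge
```

```text
[400 253  16  20 107] [407.55140187 262.85981308] [ 0.5054 -0.3479  0.112 ] L 0.0503 yaw 140.7
[351 255   9  24 126] [355.07936508 266.4047619 ] [ 0.5006 -0.2382  0.112 ] L 0.0491 yaw 7.1
[419 292  22  16 138] [429.57246377 299.84057971] [ 0.4275 -0.3889  0.112 ] L 0.0475 yaw 52.4
(np.float64(0.0497), np.float64(-175.6))
rim tri (array([0.54304978, 0.13167031, 0.10987363]), [np.float64(0.0015328033666876613), np.float64(0.0015328033666874026)]) [0.54147499 0.1315219  0.11      ] [0.54457022 0.13202603 0.11      ]
handle tri (array([ 0.50167831, -0.23879726,  0.10931753]), [np.float64(0.0014971894811429728), np.float64(0.001497189481142747)]) [ 0.50169083 -0.24314475  0.095     ]
pipe [0.5174 0.2103 0.08  ] [0.5676 0.0516 0.08  ] (np.float64(0.1665), np.float64(-72.5)) (np.float64(0.048), np.float64(-74.5))
```

Emit:
{"name": "step_arm", "arguments": {"motion": [{"translation": [1.58, -4.56, -0.13], "delta_rot": [0, 0, -9.26], "fingers": 8.5}, {"translation": [1.58, -4.56, -0.13], "delta_rot": [0, 0, -9.26], "fingers": 8.5}, {"translation": [1.58, -4.56, -0.13], "delta_rot": [0, 0, -9.26], "fingers": 8.5}, {"translation": [1.58, -4.56, -0.13], "delta_rot": [0, 0, -9.26], "fingers": 8.5}, {"translation": [1.58, -4.56, -0.13], "delta_rot": [0, 0, -9.26], "fingers": 8.5}, {"translation": [1.58, -4.56, -0.13], "delta_rot": [0, 0, -9.26], "fingers": 8.5}, {"translation": [1.58, -4.56, -0.13], "delta_rot": [0, 0, -9.26], "fingers": 8.5}, {"translation": [1.58, -4.56, -0.13], "delta_rot": [0, 0, -9.26], "fingers": 8.5}, {"translation": [1.58, -4.56, -0.13], "delta_rot": [0, 0, -9.26], "fingers": 8.5}, {"translation": [1.58, -4.56, -0.13], "delta_rot": [0, 0, -9.26], "fingers": 8.5}, {"translation": [1.58, -4.56, -0.13], "delta_rot": [0, 0, -9.26], "fingers": 8.5}, {"translation": [1.58, -4.56, -0.13], "delta_rot": [0, 0, -9.26], "fingers": 8.5}, {"translation": [1.58, -4.56, -0.13], "delta_rot": [0, 0, -9.26], "fingers": 8.5}, {"translation": [1.58, -4.56, -0.13], "delta_rot": [0, 0, -9.26], "fingers": 8.5}, {"translation": [1.58, -4.56, -0.13], "delta_rot": [0, 0, -9.26], "fingers": 8.5}, {"translation": [1.58, -4.56, -0.13], "delta_rot": [0, 0, -9.26], "fingers": 8.5}, {"translation": [0, 0, 0], "delta_rot": [0, 0, 0], "fingers": 8.5}]}}

```text
time_s: 2.28
position: [0.5002, -0.2435, 0.2207]
ee_rot: [0.999, 0.04, -0.001, 0.002]
ft_force: [-0.3, 0.7, -0.4]
opening: 0.0851
```

```bash
cat > look.py <<'E'
import sys
from h import *
def look(name):
    s=bot.sense(); C=cam("wrist",s); im=bot.snapshot("wrist"); cv2.imwrite(f"pics/{name}.png",im[:,:,::-1])
    print("t",round(float(s["time_s"]),2),s["position"].round(4),s["ee_rot"].round(4),"F",s["ft_force"].round(2),"op",round(float(s["opening"]),4),"j7",s["joint_pos"].round(2))
    Rm=R.from_quat(s["ee_rot"]).as_matrix(); print("yyaw",np.degrees(np.arctan2(Rm[1,1],Rm[0,1])).round(2),"z",Rm[:,2].round(3))
    return s,C,im
def handle(C,im,z):
    k,l,st,ce=cv2.connectedComponentsWithStats(red(im))
    for i in range(1,k):
        if st[i,4]>100:
            r=cv2.minAreaRect(np.argwhere(l==i)[:,::-1].astype(np.float32))
            print(st[i],ce[i].round(1),r,plane(C,ce[i],z).round(4))
E
python3 - <<'E'
from look import *
s,C,im=look("w1"); handle(C,im,.112)
E
```

```text
t 2.27 [ 0.5002 -0.2435  0.2207] [ 0.9992  0.04   -0.0013  0.0021] F [-0.28  0.75 -0.41] op 0.0851 j7 [-0.18  0.42  0.85  1.55 -0.32  1.31 -0.79]
yyaw -85.42 z [-0.002 -0.004 -1.   ]
[302 207  15  65 725] [308.9 238.3] ((308.8042907714844, 238.911376953125), (64.22174835205078, 12.221733093261719), 87.79740142822266) [ 0.5019 -0.2387  0.112 ]
[432 240  38  27 389] [449.5 252.1] ((450.50439453125, 250.43360900878906), (11.853082656860352, 40.262855529785156), 48.8140754699707) [ 0.4993 -0.3408  0.112 ]
[467 317  46  41 560] [490.2 337. ] ((489.9452209472656, 336.5345458984375), (54.638004302978516, 11.216656684875488), 43.726966857910156) [ 0.4309 -0.3874  0.112 ]
```

View pics/w1.png

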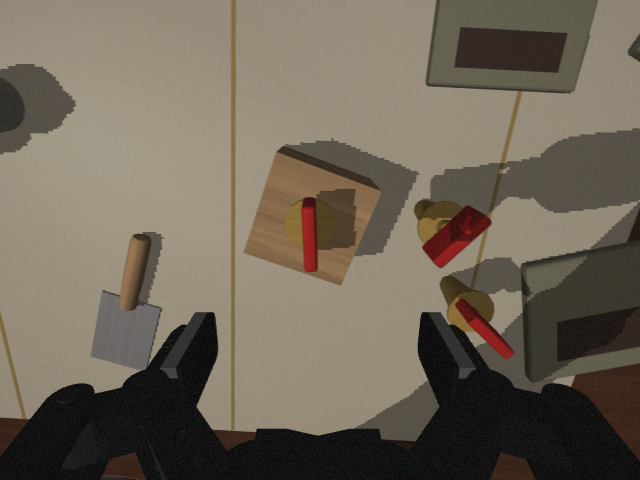

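Run:
```python
from look import *
s=bot.sense(); C=cam("wrist",s); im=cv2.imread("pics/w1.png")
a=cv2.resize(im[180:290,260:390],(780,660)[:2],interpolation=cv2.INTER_NEAREST); a=cv2.resize(a,(700,592)); cv2.imwrite("pics/w1c.png",a)
m=red(im[:,:,::-1].copy())[:, :400]
ys,xs=np.nonzero(m)
for r in (ys.min(),ys.min()+8,ys.max()-8,ys.max()):
    c=xs[ys==r]; print(r,c.min(),c.max())
def at(r): c=xs[ys==r]; return ((c.min()+c.max())/2,r)
p=plane(C,at(ys.min()+6),.112);q=plane(C,at(ys.max()-4),.112);d=p-q
print(p,q,np.degrees(np.arctan2(d[1],d[0])))
for r in (ys.min()-.5,ys.max()+.5): print([plane(C,(310,r),z).round(4) for z in(.112,.078)])
```

```text
207 303 312
215 302 314
263 305 315
271 308 310
[ 0.52058156 -0.23302495  0.112     ] [ 0.4800861  -0.23824915  0.112     ] 7.350967618071699
[array([ 0.5253, -0.2344,  0.112 ]), array([ 0.5171, -0.2344,  0.078 ])]
[array([ 0.4765, -0.2382,  0.112 ]), array([ 0.4613, -0.2387,  0.078 ])]
```

View pics/w1c.png

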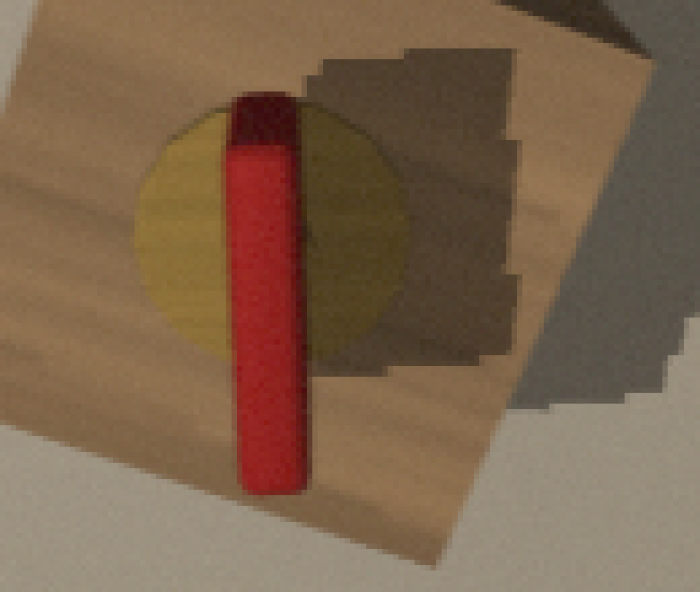

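```bash
cat >> look.py <<'E'
def hfit(C,im,z,box):
    m=red(im); mm=np.zeros_like(m); x0,y0,x1,y1=box; mm[y0:y1,x0:x1]=m[y0:y1,x0:x1]
    r=cv2.minAreaRect(np.argwhere(mm)[:,::-1].astype(np.float32)); B=cv2.boxPoints(r)
    v=max([B[1]-B[0],B[2]-B[1]],key=np.linalg.norm); c=np.array(r[0])
    a,b=plane(C,c-v/2,z),plane(C,c+v/2,z); d=a-b
    print("centre",((a+b)/2).round(4),"L",np.linalg.norm(d).round(4),"yaw",np.degrees(np.arctan2(d[1],d[0])).round(2)%180)
E
python3 - <<'E'
from look import *
s,C,im=look("w2"); hfit(C,im,.112,(260,180,390,290))
E
```

```text
t 2.33 [ 0.5005 -0.2406  0.2207] [ 9.991e-01  4.200e-02 -1.100e-03  5.000e-04] F [0.27 0.95 0.06] op 0.085 j7 [-0.19  0.42  0.85  1.55 -0.32  1.31 -0.79]
yyaw -85.18 z [-0.002 -0.001 -1.   ]
centre [ 0.5011 -0.2388  0.112 ] L 0.0485 yaw 6.22
```

Emit:
{"name": "step_arm", "arguments": {"motion": [{"translation": [0.05, 0.1, -2.2], "delta_rot": [0, 0, 1.3], "fingers": 4}, {"translation": [0, 0, -4], "delta_rot": [0, 0, 0], "fingers": 4}, {"translation": [0, 0, -4], "delta_rot": [0, 0, 0], "fingers": 4}, {"translation": [0, 0, -2], "delta_rot": [0, 0, 0], "fingers": 4}, {"translation": [0, 0, -1], "delta_rot": [0, 0, 0], "fingers": 4}, {"translation": [0, 0, 0], "delta_rot": [0, 0, 0], "fingers": 4}, {"translation": [0, 0, 0], "delta_rot": [0, 0, 0], "fingers": 4}], "grip_force": 60}}

```text
time_s: 3.25
position: [0.5027, -0.238, 0.0907]
ee_rot: [0.998, 0.055, 0.001, 0.0]
ft_force: [-0.5, -0.9, -0.2]
opening: 0.0401
```

Run:
```python
from look import *
s,C,im=look("w3")
```

```text
t 3.25 [ 0.5027 -0.238   0.0907] [9.985e-01 5.520e-02 1.100e-03 4.000e-04] F [-0.48 -0.93 -0.2 ] op 0.0401 j7 [-0.13  0.55  0.77  1.73 -0.43  1.04 -0.68]
yyaw -83.67 z [ 0.002 -0.001 -1.   ]
```

View pics/w3.png

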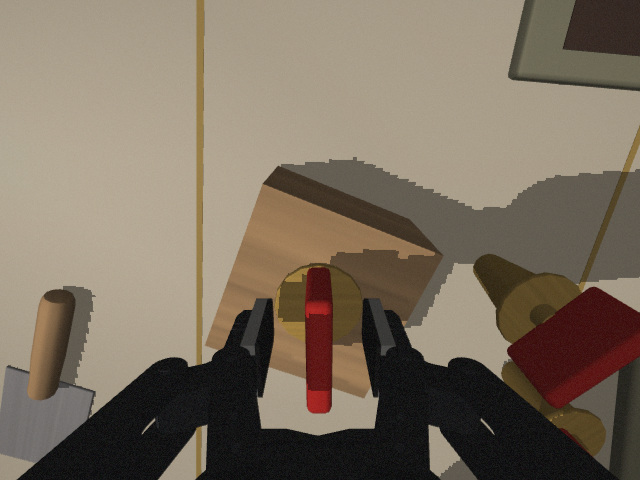

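The handle at (319,300–410) is centred between the jaws at columns 258 and 380 and parallel to them, so I close on it.

Emit:
{"name": "step_arm", "arguments": {"motion": [{"translation": [-0.15, 0, -0.3], "delta_rot": [0, 0, 0], "fingers": 4}, {"translation": [0, 0, 0], "delta_rot": [0, 0, 0], "fingers": 1.5}, {"translation": [0, 0, 0], "delta_rot": [0, 0, 0], "fingers": 0.3}, {"translation": [0, 0, 0], "delta_rot": [0, 0, 0], "fingers": 0.3}, {"translation": [0, 0, 0], "delta_rot": [0, 0, 0], "fingers": 0.3}, {"translation": [0, 0, 0], "delta_rot": [0, 0, 0], "fingers": 0.3}], "grip_force": 65}}

```text
time_s: 4.05
position: [0.5003, -0.238, 0.0867]
ee_rot: [0.998, 0.055, 0.0, 0.0]
ft_force: [-0.9, 0.3, 2.3]
opening: 0.0092
```

Emit:
{"name": "step_arm", "arguments": {"motion": [{"translation": [0, 0, 1.5], "delta_rot": [0, 0, 0], "fingers": 0.3}, {"translation": [0, 0, 3], "delta_rot": [0, 0, 0], "fingers": 0.3}, {"translation": [0, 0, 4], "delta_rot": [0, 0, 0], "fingers": 0.3}, {"translation": [0, 0, 4], "delta_rot": [0, 0, 0], "fingers": 0.3}, {"translation": [0, 0, 2.5], "delta_rot": [0, 0, 0], "fingers": 0.3}, {"translation": [0, 0, 0], "delta_rot": [0, 0, 0], "fingers": 0.3}, {"translation": [0.67, 2.94, 0], "delta_rot": [0, 0, 10.1], "fingers": 0.3}, {"translation": [0.67, 2.94, 0], "delta_rot": [0, 0, 10.1], "fingers": 0.3}, {"translation": [0.67, 2.94, 0], "delta_rot": [0, 0, 10.1], "fingers": 0.3}, {"translation": [0.67, 2.94, 0], "delta_rot": [0, 0, 10.1], "fingers": 0.3}, {"translation": [0.67, 2.94, 0], "delta_rot": [0, 0, 10.1], "fingers": 0.3}, {"translation": [0.67, 2.94, 0], "delta_rot": [0, 0, 10.1], "fingers": 0.3}, {"translation": [0.67, 2.94, 0], "delta_rot": [0, 0, 10.1], "fingers": 0.3}, {"translation": [0.67, 2.94, 0], "delta_rot": [0, 0, 10.1], "fingers": 0.3}, {"translation": [0.67, 2.94, 0], "delta_rot": [0, 0, 10.1], "fingers": 0.3}, {"translation": [0.67, 2.94, 0], "delta_rot": [0, 0, 10.1], "fingers": 0.3}, {"translation": [0, 0, 0], "delta_rot": [0, 0, 0], "fingers": 0.3}, {"translation": [0, 0, 0], "delta_rot": [0, 0, 0], "fingers": 0.3}]}}

```text
time_s: 6.3
position: [0.5665, 0.055, 0.2352]
ee_rot: [0.594, 0.805, -0.001, -0.001]
ft_force: [-0.9, -0.9, -1.0]
opening: 0.0088
```

Run:
```python
from look import *
s,C,im=look("w4"); print(proj(C,[.543,.132,.11]))
```

```text
t 6.3 [0.5665 0.055  0.2352] [ 5.936e-01  8.048e-01 -1.400e-03 -5.000e-04] F [-0.91 -0.86 -1.05] op 0.0088 j7 [-0.42  0.37  0.4   1.48 -0.15  1.33  0.3 ]
yyaw 17.17 z [-0.003 -0.002 -1.   ]
[320.11616969 122.64974191]
```

View pics/w4.png

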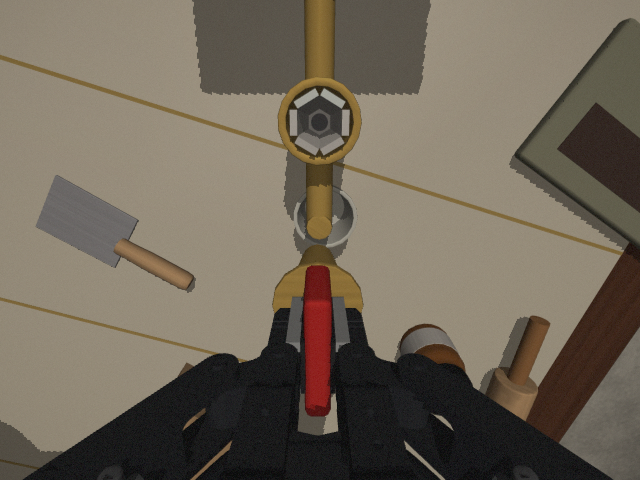

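Run:
```python
from look import *
s,C,im=look("w5")
h=cv2.cvtColor(im,cv2.COLOR_RGB2HSV)
m=((h[...,0]>14)&(h[...,0]<28)&(h[...,1]>110)&(h[...,2]>60)).astype(np.uint8)*255
cv2.imwrite("pics/m5.png",m)
# rim: outer contour restricted to region, use angles away from pipe
g=cv2.cvtColor(im,cv2.COLOR_RGB2GRAY)
pts=[]
for r in range(78,166):
    c=np.nonzero(m[r,270:370])[0]+270
    if len(c)>1: pts.append((r,c.min(),c.max()))
pts=np.array(pts); 
P=[(c,r) for r,a,b in pts for c in(a-.5,b+.5) if b-a>50]
P=np.array(P,float)
A=np.c_[2*P,np.ones(len(P))]; x=np.linalg.lstsq(A,(P**2).sum(1),rcond=None)[0]
print("circle",x[:2],np.sqrt(x[2]+x[0]**2+x[1]**2)); cen=x[:2]
print("rim",plane(C,cen,.11), "radius",np.linalg.norm(plane(C,cen+[41,0],.11)-plane(C,cen,.11)))
# white liner
w=((h[...,1]<40)&(h[...,2]>120)).astype(np.uint8); w[:, :280]=0;w[:,360:]=0;w[:80]=0;w[165:]=0
ys,xs=np.nonzero(w); print("liner bbox",xs.min(),xs.max(),ys.min(),ys.max(),"ctr",(xs.min()+xs.max())/2,(ys.min()+ys.max())/2)
print(plane(C,((xs.min()+xs.max())/2,(ys.min()+ys.max())/2),.11))
# pipe
e=[]
for r in list(range(2,75,4))+list(range(172,205,3)):
    c=np.nonzero(m[r,290:350])[0]+290
    if len(c): e.append((r,c.min(),c.max())); 
e=np.array(e); 
for r,a,b in (e[0],e[8],e[15],e[-1]): print(r,a,b,plane(C,((a+b)/2,r),.08).round(4))
a=plane(C,((e[0,1]+e[0,2])/2,e[0,0]),.075);b=plane(C,((e[-1,1]+e[-1,2])/2,e[-1,0]),.075);d=a-b;print("pipe yaw",np.degrees(np.arctan2(d[1],d[0])))
# held handle
z=s["position"][2]+.0083+.017
hfit(C,im,z,(290,255,345,430))
```

```text
t 6.35 [0.5666 0.0544 0.2356] [ 5.940e-01  8.045e-01 -1.200e-03 -3.000e-04] F [-0.13  0.74 -0.9 ] op 0.0094 j7 [-0.42  0.37  0.4   1.48 -0.15  1.33  0.3 ]
yyaw 17.12 z [-0.002 -0.002 -1.   ]
circle [317.93465942 120.7108238 ] 42.71280601584234
rim [0.54151065 0.1321651  0.11      ] radius 0.028067935503358694
liner bbox 280 348 87 153 ctr 314.0 120.0
[0.53880126 0.13181449 0.11      ]
2 304 334 [0.5193 0.2067 0.08  ]
34 304 333 [0.5248 0.1879 0.08  ]
62 305 333 [0.5304 0.1708 0.08  ]
202 306 331 [0.5606 0.0716 0.08  ]
pipe yaw 106.99847300011587
centre [0.5628 0.0624 0.2609] L 0.0583 yaw 107.06
```

View pics/m5.png

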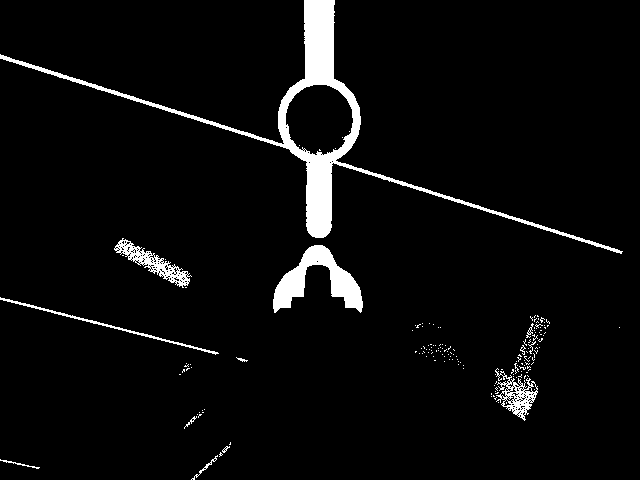

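Run:
```python
from look import *
s=bot.sense(); C=cam("wrist",s)
im=cv2.imread("pics/w5.png"); cv2.imwrite("pics/w5c.png",cv2.convertScaleAbs(cv2.resize(im[230:430,240:400],(640,800),interpolation=cv2.INTER_CUBIC),alpha=1.6)[:, :][0:800][:,:])
a=cv2.imread("pics/w5c.png"); cv2.imwrite("pics/w5c.png",cv2.resize(a,(480,600)))
print("rim",plane(C,(319.3,121.2),.11),plane(C,(319.3,120.7),.11))
Rm=R.from_quat(s["ee_rot"]).as_matrix(); o=s["position"]
# predicted projections for plug on tool axis with handle centre .0083 above
hc=o+np.array([0,0,.0083]); x=Rm[:,0]
for n,P in [("top front",hc+.025*x+[0,0,.017]),("top rear",hc-.025*x+[0,0,.017]),("collar front top",hc+.0215*x-[0,0,.025]),("bot front",hc+.025*x-[0,0,.017]),("tip",hc-[0,0,.091])]:
    print(n,proj(C,P).round(1),"per mm x",(proj(C,P+.001*x)-proj(C,P)).round(2))
```

```text
rim [0.54281288 0.13202896 0.11      ] [0.54271701 0.13233943 0.11      ]
top front [320.9 301.4] per mm x [ 0.01 -2.65]
top rear [320.6 417.6] per mm x [ 0.01 -2.05]
collar front top [320.2 263.1] per mm x [ 0.   -2.05]
bot front [320.3 262.8] per mm x [ 0.   -2.17]
tip [319.5 254.7] per mm x [ 0.   -1.45]
```

View pics/w5c.png

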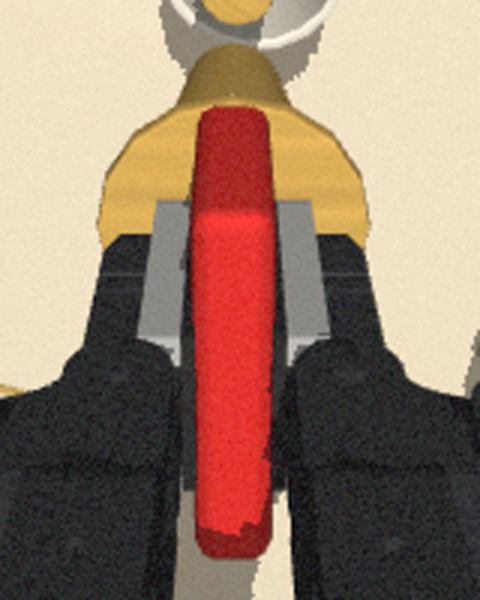

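The rim is at (319,121), about (0.5435, 0.132) after a 1 mm wrist-camera bias seen on the held handle. The two-view fix gives (0.543, 0.132). The handle is parallel to the pipe (107°). Next I move over the bore.

Emit:
{"name": "step_arm", "arguments": {"motion": [{"translation": [-0.8, 2.6, 0], "delta_rot": [0, 0, 0], "fingers": 0.3}, {"translation": [-0.8, 2.6, 0], "delta_rot": [0, 0, 0], "fingers": 0.3}, {"translation": [-0.7, 2.56, 0], "delta_rot": [0, 0, 0], "fingers": 0.3}, {"translation": [0, 0, -1.5], "delta_rot": [0, 0, 0], "fingers": 0.3}, {"translation": [0, 0, -1.0], "delta_rot": [0, 0, 0], "fingers": 0.3}, {"translation": [0, 0, 0], "delta_rot": [0, 0, 0], "fingers": 0.3}, {"translation": [0, 0, 0], "delta_rot": [0, 0, 0], "fingers": 0.3}]}}

```text
time_s: 7.28
position: [0.5447, 0.1324, 0.2116]
ee_rot: [0.594, 0.805, -0.0, 0.0]
ft_force: [-0.2, -0.7, -1.0]
opening: 0.0093
```

Run:
```python
from look import *
s,C,im=look("w6")
for n in("side","top"):
    a=bot.snapshot(n); D=cam(n); hc=s["position"]+[0,0,.0083]
    u=proj(D,hc); x,y=int(u[0]),int(u[1]); c=a[max(0,y-60):y+60,x-80:x+80,::-1]
    cv2.imwrite(f"pics/{n}6.png",cv2.resize(c,None,fx=4,fy=4,interpolation=cv2.INTER_CUBIC))
    print(n,"axis proj rim",(proj(D,[hc[0],hc[1],.11])-[x-80,max(0,y-60)])*4,"tip",(proj(D,hc-[0,0,.091])-[x-80,max(0,y-60)])*4)
```

```text
t 7.28 [0.5447 0.1324 0.2116] [ 5.937e-01  8.047e-01 -1.000e-04  3.000e-04] F [-0.23 -0.66 -1.02] op 0.0093 j7 [-0.54  0.36  0.37  1.54 -0.13  1.26  0.15]
yyaw 17.16 z [ 0. -0. -1.]
side axis proj rim [328.15595039 413.73045489] tip [326.99032843 385.56242096]
top axis proj rim [370.44054727 279.55316727] tip [362.82398235 273.45643838]
```

View pics/side6.png

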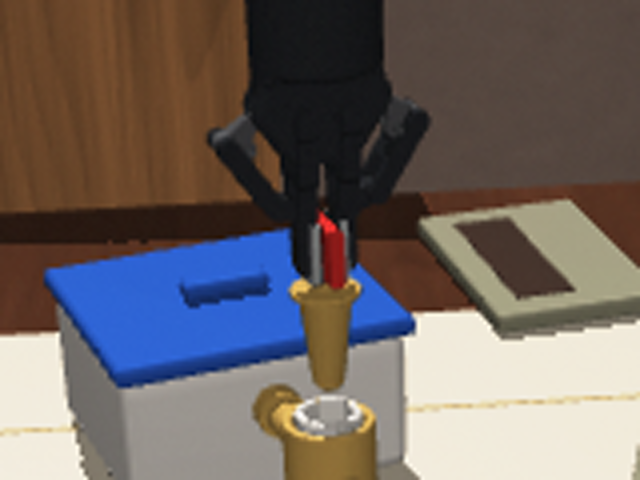

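View pics/w6.png

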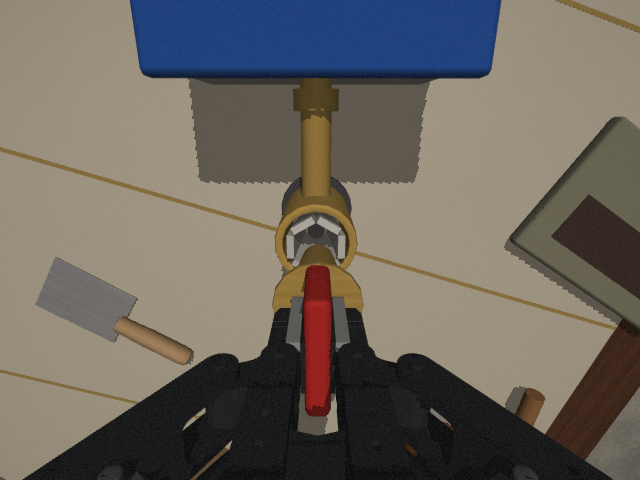

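Emit:
{"name": "step_arm", "arguments": {"motion": [{"translation": [-0.05, 0, -1.5], "delta_rot": [0, 0, 0], "fingers": 0.3}, {"translation": [0, 0, -1.5], "delta_rot": [0, 0, 0], "fingers": 0.3}, {"translation": [0, 0, -1], "delta_rot": [0, 0, 0], "fingers": 0.3}, {"translation": [0, 0, -0.6], "delta_rot": [0, 0, 0], "fingers": 0.3}, {"translation": [0, 0, -0.3], "delta_rot": [0, 0, 0], "fingers": 0.3}, {"translation": [0, 0, 0], "delta_rot": [0, 0, 0], "fingers": 0.3}, {"translation": [0, 0, 0], "delta_rot": [0, 0, 0], "fingers": 0.3}]}}

```text
time_s: 8.3
position: [0.5441, 0.1338, 0.163]
ee_rot: [0.593, 0.805, 0.0, 0.0]
ft_force: [-0.4, 0.0, -1.0]
opening: 0.0093
```

Emit:
{"name": "step_arm", "arguments": {"motion": [{"translation": [0, -0.1, -0.3], "delta_rot": [0, 0, 0], "fingers": 0.3}, {"translation": [0, 0, -0.2], "delta_rot": [0, 0, 0], "fingers": 0.3}, {"translation": [0, 0, 0], "delta_rot": [0, 0, 0], "fingers": 0.3}, {"translation": [0, 0, 0], "delta_rot": [0, 0, 0], "fingers": 0.3}]}}

```text
time_s: 8.8
position: [0.5441, 0.1326, 0.1578]
ee_rot: [0.593, 0.805, 0.0, 0.0]
ft_force: [0.3, -0.2, 0.3]
opening: 0.0092
```

Emit:
{"name": "step_arm", "arguments": {"motion": [{"translation": [0, 0, -0.3], "delta_rot": [0, 0, 0], "fingers": 0.3}, {"translation": [0, 0, 0], "delta_rot": [0, 0, 0], "fingers": 0.3}, {"translation": [0, 0, 0], "delta_rot": [0, 0, 0], "fingers": 0.3}]}}

```text
time_s: 9.18
position: [0.5441, 0.1327, 0.1547]
ee_rot: [0.593, 0.805, 0.0, 0.0]
ft_force: [-0.3, -0.1, 1.7]
opening: 0.0092
```

Emit:
{"name": "step_arm", "arguments": {"motion": [{"translation": [0, 0, -0.2], "delta_rot": [0, 0, 0], "fingers": 0.3}, {"translation": [0, 0, 0], "delta_rot": [0, 0, 0], "fingers": 0.3}, {"translation": [0, 0, 0], "delta_rot": [0, 0, 0], "fingers": 0.3}]}}

```text
time_s: 9.55
position: [0.5439, 0.1327, 0.1526]
ee_rot: [0.593, 0.805, 0.0, 0.0]
ft_force: [0.5, -0.0, 1.8]
opening: 0.0089
```

Emit:
{"name": "step_arm", "arguments": {"motion": [{"translation": [0, 0, -0.2], "delta_rot": [0, 0, 0], "fingers": 0.3}, {"translation": [0, 0, -0.2], "delta_rot": [0, 0, 0], "fingers": 0.3}, {"translation": [0, 0, 0], "delta_rot": [0, 0, 0], "fingers": 0.3}, {"translation": [0, 0, 0], "delta_rot": [0, 0, 0], "fingers": 0.3}]}}

```text
time_s: 10.05
position: [0.5436, 0.1324, 0.1484]
ee_rot: [0.593, 0.805, -0.0, -0.0]
ft_force: [-0.2, -0.9, 2.5]
opening: 0.0093
```

Emit:
{"name": "step_arm", "arguments": {"motion": [{"translation": [0, 0, -0.1], "delta_rot": [0, 0, 0], "fingers": 0.3}, {"translation": [0, 0, 0], "delta_rot": [0, 0, 0], "fingers": 0.3}, {"translation": [0, 0, 0], "delta_rot": [0, 0, 0], "fingers": 0.3}]}}

```text
time_s: 10.42
position: [0.5436, 0.1324, 0.1475]
ee_rot: [0.593, 0.805, -0.0, -0.0]
ft_force: [-1.3, -2.2, 5.2]
opening: 0.0094
```

Emit:
{"name": "step_arm", "arguments": {"motion": [{"translation": [-0.03, -0.05, 0], "delta_rot": [0, 0, 0], "fingers": 0.3}, {"translation": [0, 0, 0], "delta_rot": [0, 0, 0], "fingers": 0.3}]}}

```text
time_s: 10.68
position: [0.5436, 0.1323, 0.1476]
ee_rot: [0.593, 0.805, 0.0, 0.0]
ft_force: [-0.7, -0.5, 4.4]
opening: 0.0093
```

Emit:
{"name": "step_arm", "arguments": {"motion": [{"translation": [0, 0, -0.04], "delta_rot": [0, 0, 0], "fingers": 0.3}, {"translation": [0, 0, 0], "delta_rot": [0, 0, 0], "fingers": 0.3}]}}

```text
time_s: 10.92
position: [0.5435, 0.1323, 0.1472]
ee_rot: [0.593, 0.805, 0.0, 0.0]
ft_force: [-0.4, -1.2, 5.0]
opening: 0.0093
```

Emit:
{"name": "step_arm", "arguments": {"motion": [{"translation": [0, 0, -0.04], "delta_rot": [0, 0, 0], "fingers": 0.3}, {"translation": [0, 0, 0], "delta_rot": [0, 0, 0], "fingers": 0.3}]}}

```text
time_s: 11.18
position: [0.5435, 0.1323, 0.1469]
ee_rot: [0.593, 0.805, 0.0, 0.0]
ft_force: [-1.4, -0.7, 5.3]
opening: 0.0087
```

Emit:
{"name": "step_arm", "arguments": {"motion": [{"translation": [0, 0, -0.03], "delta_rot": [0, 0, 0], "fingers": 0.3}, {"translation": [0, 0, 0], "delta_rot": [0, 0, 0], "fingers": 0.3}]}}

```text
time_s: 11.42
position: [0.5435, 0.1323, 0.1468]
ee_rot: [0.593, 0.805, 0.0, 0.0]
ft_force: [-2.0, -1.1, 6.8]
opening: 0.0095
```

Emit:
{"name": "step_arm", "arguments": {"motion": [{"translation": [0, 0, -0.04], "delta_rot": [0, 0, 0], "fingers": 0.3}, {"translation": [0, 0, 0], "delta_rot": [0, 0, 0], "fingers": 0.3}]}}

```text
time_s: 11.68
position: [0.5435, 0.1322, 0.1466]
ee_rot: [0.593, 0.805, 0.0, 0.0]
ft_force: [-1.8, -1.4, 8.1]
opening: 0.0091
```

Emit:
{"name": "step_arm", "arguments": {"motion": [{"translation": [0, 0, -0.03], "delta_rot": [0, 0, 0], "fingers": 0.3}, {"translation": [0, 0, 0], "delta_rot": [0, 0, 0], "fingers": 0.3}]}}

```text
time_s: 11.92
position: [0.5435, 0.1322, 0.1465]
ee_rot: [0.593, 0.805, 0.0, 0.0]
ft_force: [-2.4, -1.5, 8.4]
opening: 0.0093
```

Emit:
{"name": "step_arm", "arguments": {"motion": [{"translation": [-0.03, -0.02, -0.02], "delta_rot": [0, 0, -3], "fingers": 0.3}, {"translation": [0, 0, 0], "delta_rot": [0, 0, -3], "fingers": 0.3}], "grip_force": 80}}

```text
time_s: 12.18
position: [0.5433, 0.1322, 0.1461]
ee_rot: [0.635, 0.773, 0.0, 0.0]
ft_force: [-1.8, -0.8, 6.9]
opening: 0.0091
```

```bash
cat > st.py <<'E'
from h import *
s=bot.sense();Rm=R.from_quat(s["ee_rot"]).as_matrix()
print(round(float(s["time_s"]),2),s["position"].round(4),"yaw",np.degrees(np.arctan2(Rm[1,1],Rm[0,1])).round(1),"tilt",Rm[:2,2].round(4),s["ft_force"].round(1),s["wrist_torque"].round(2),s["joint_pos"][6].round(2))
E
python3 st.py
```

```text
12.18 [0.5433 0.1322 0.1461] yaw 11.2 tilt [0.0006 0.0004] [-1.8 -0.8  6.9] [-0.36  0.38  0.11] 0.07
```

Emit:
{"name": "step_arm", "arguments": {"motion": [{"translation": [-0.01, 0, -0.03], "delta_rot": [0, 0, -3], "fingers": 0.3}, {"translation": [0, 0, 0], "delta_rot": [0, 0, -3], "fingers": 0.3}]}}

```text
time_s: 12.42
position: [0.5433, 0.1322, 0.146]
ee_rot: [0.674, 0.739, 0.0, 0.0]
ft_force: [-1.1, -1.9, 7.4]
opening: 0.0091
```

Emit:
{"name": "step_arm", "arguments": {"motion": [{"translation": [0, 0, -0.03], "delta_rot": [0, 0, -3], "fingers": 0.3}, {"translation": [0, 0, 0], "delta_rot": [0, 0, -3], "fingers": 0.3}]}}

```text
time_s: 12.68
position: [0.5432, 0.1322, 0.1458]
ee_rot: [0.712, 0.702, 0.0, 0.0]
ft_force: [-2.9, -0.5, 9.0]
opening: 0.009
```

Emit:
{"name": "step_arm", "arguments": {"motion": [{"translation": [-0.02, 0, -0.03], "delta_rot": [0, 0, -3], "fingers": 0.3}, {"translation": [0, 0, 0], "delta_rot": [0, 0, -3], "fingers": 0.3}]}}

```text
time_s: 12.92
position: [0.5431, 0.1322, 0.1456]
ee_rot: [0.748, 0.664, 0.0, 0.0]
ft_force: [-2.0, -1.6, 8.8]
opening: 0.0089
```

```bash
python3 st.py
```

```text
12.93 [0.5431 0.1322 0.1456] yaw -6.8 tilt [0.0007 0.0004] [-2.  -1.6  8.8] [-0.34  0.62  0.24] -0.22
```

Emit:
{"name": "step_arm", "arguments": {"motion": [{"translation": [-0.02, -0.01, -0.04], "delta_rot": [0, 0, -3], "fingers": 0.3}, {"translation": [0, 0, 0], "delta_rot": [0, 0, -3], "fingers": 0.3}]}}

```text
time_s: 13.18
position: [0.5429, 0.1322, 0.1455]
ee_rot: [0.781, 0.624, 0.001, 0.0]
ft_force: [-2.2, -1.7, 10.1]
opening: 0.0091
```

Emit:
{"name": "step_arm", "arguments": {"motion": [{"translation": [0, 0, -0.02], "delta_rot": [0, 0, -4], "fingers": 0.3}, {"translation": [0, 0, 0], "delta_rot": [0, 0, -4], "fingers": 0.3}]}}

```text
time_s: 13.42
position: [0.5428, 0.1323, 0.1454]
ee_rot: [0.823, 0.568, 0.0, -0.0]
ft_force: [-3.8, -0.9, 9.6]
opening: 0.0093
```

```bash
python3 st.py
```

```text
13.43 [0.5428 0.1323 0.1454] yaw -20.8 tilt [0.0007 0.0007] [-3.8 -0.9  9.6] [-0.37  0.75  0.28] -0.44
```

Emit:
{"name": "step_arm", "arguments": {"motion": [{"translation": [-0.05, 0, -0.03], "delta_rot": [0, 0, -4], "fingers": 0.3}, {"translation": [0, 0, 0], "delta_rot": [0, 0, -4], "fingers": 0.3}]}}

```text
time_s: 13.68
position: [0.5426, 0.1323, 0.1452]
ee_rot: [0.861, 0.509, 0.001, 0.0]
ft_force: [-2.3, -0.8, 10.3]
opening: 0.0088
```

Emit:
{"name": "step_arm", "arguments": {"motion": [{"translation": [0, 0, -0.03], "delta_rot": [0, 0, -4], "fingers": 0.3}, {"translation": [0, 0, 0], "delta_rot": [0, 0, -4], "fingers": 0.3}]}}

```text
time_s: 13.92
position: [0.5425, 0.1323, 0.1451]
ee_rot: [0.894, 0.448, 0.001, -0.0]
ft_force: [-2.5, -1.1, 11.7]
opening: 0.0089
```

```bash
python3 st.py
```

```text
13.93 [0.5425 0.1323 0.1451] yaw -36.7 tilt [0.0011 0.0009] [-2.5 -1.1 11.7] [-0.36  0.82  0.26] -0.7
```

Emit:
{"name": "step_arm", "arguments": {"motion": [{"translation": [-0.02, 0, -0.01], "delta_rot": [0, 0, -4], "fingers": 0.3}, {"translation": [0, 0, 0], "delta_rot": [0, 0, -4], "fingers": 0.3}]}}

```text
time_s: 14.18
position: [0.5424, 0.1325, 0.145]
ee_rot: [0.923, 0.385, 0.001, -0.0]
ft_force: [-4.2, -1.7, 12.1]
opening: 0.0093
```

Emit:
{"name": "step_arm", "arguments": {"motion": [{"translation": [-0.02, 0, -0.02], "delta_rot": [0, 0, -4], "fingers": 0.3}, {"translation": [0, 0, 0], "delta_rot": [0, 0, -4], "fingers": 0.3}]}}

```text
time_s: 14.42
position: [0.5423, 0.1326, 0.1449]
ee_rot: [0.948, 0.32, 0.001, -0.0]
ft_force: [-3.9, -1.2, 11.8]
opening: 0.0091
```

```bash
python3 st.py
```

```text
14.43 [0.5423 0.1326 0.1449] yaw -52.7 tilt [0.0015 0.0013] [-3.9 -1.2 11.8] [-0.3   0.78  0.36] -0.95
```

Emit:
{"name": "step_arm", "arguments": {"motion": [{"translation": [-0.04, -0.01, -0.01], "delta_rot": [0, 0, -4], "fingers": 0.3}, {"translation": [0, 0, 0], "delta_rot": [0, 0, -4], "fingers": 0.3}]}}

```text
time_s: 14.68
position: [0.5422, 0.1327, 0.1449]
ee_rot: [0.968, 0.253, 0.001, -0.0]
ft_force: [-3.5, -0.4, 11.4]
opening: 0.009
```

Emit:
{"name": "step_arm", "arguments": {"motion": [{"translation": [-0.02, -0.01, -0.01], "delta_rot": [0, 0, -4], "fingers": 0.3}, {"translation": [0, 0, 0], "delta_rot": [0, 0, -4], "fingers": 0.3}]}}

```text
time_s: 14.92
position: [0.5421, 0.1328, 0.1448]
ee_rot: [0.983, 0.185, 0.001, -0.001]
ft_force: [-1.6, -0.2, 11.7]
opening: 0.0087
```

Emit:
{"name": "step_arm", "arguments": {"motion": [{"translation": [0, 0, -0.01], "delta_rot": [0, 0, -4], "fingers": 0.3}, {"translation": [0, 0, 0], "delta_rot": [0, 0, -1], "fingers": 0.3}]}}

```text
time_s: 15.18
position: [0.5421, 0.1329, 0.1448]
ee_rot: [0.99, 0.142, 0.001, -0.001]
ft_force: [-2.6, -0.7, 13.2]
opening: 0.0089
```

Run:
```python
from look import *
s,C,im=look("w7"); print(s["ft_force"],s["wrist_torque"])
```

```text
t 15.18 [0.5421 0.1329 0.1448] [ 9.898e-01  1.424e-01  1.300e-03 -8.000e-04] F [-2.65 -0.68 13.16] op 0.0089 j7 [-0.78  0.46  0.7   1.66 -0.33  1.14 -1.27]
yyaw -73.63 z [ 0.002  0.002 -1.   ]
[-2.64830816 -0.67952946 13.16094215] [-0.07723187  0.74086316  0.26831933]
```

View pics/w7.png

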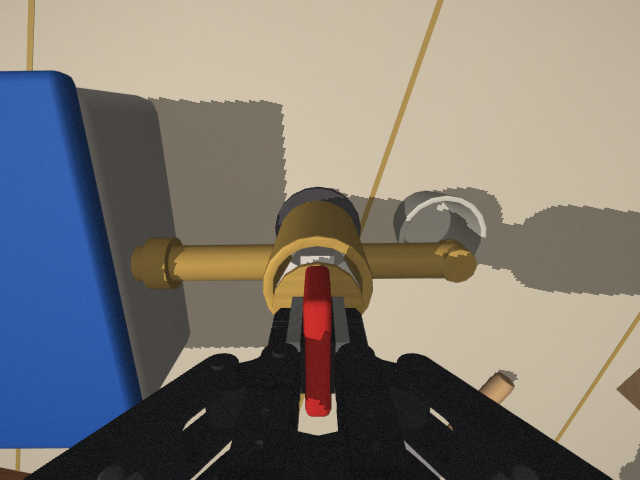

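Emit:
{"name": "step_arm", "arguments": {"motion": [{"translation": [0, 0, 0], "delta_rot": [0, 0, 0], "fingers": 0.3}, {"translation": [0, 0, 0], "delta_rot": [0, 0, 0], "fingers": 0.3}, {"translation": [0, 0, 0.06], "delta_rot": [0, 0, 0], "fingers": 0.3}, {"translation": [0, 0, 0], "delta_rot": [0, 0, 0], "fingers": 0.3}]}}

```text
time_s: 15.72
position: [0.542, 0.1329, 0.1448]
ee_rot: [0.99, 0.143, 0.001, -0.001]
ft_force: [-1.4, -0.4, 10.3]
opening: 0.009
```

```bash
python3 st.py
```

```text
15.72 [0.542  0.1329 0.1448] yaw -73.6 tilt [0.0022 0.0018] [-1.4 -0.4 10.3] [-0.06  0.51  0.18] -1.27
```

Emit:
{"name": "step_arm", "arguments": {"motion": [{"translation": [-0.02, 0, 0.08], "delta_rot": [0, 0, 0], "fingers": 0.3}, {"translation": [0, 0, 0.04], "delta_rot": [0, 0, 0], "fingers": 0.3}, {"translation": [0, 0, 0], "delta_rot": [0, 0, 0], "fingers": 0.3}]}}

```text
time_s: 16.1
position: [0.5419, 0.1328, 0.1448]
ee_rot: [0.99, 0.142, 0.001, -0.0]
ft_force: [2.6, 2.3, 3.6]
opening: 0.0089
```

```bash
python3 st.py
```

```text
16.1 [0.5419 0.1328 0.1448] yaw -73.7 tilt [0.0022 0.0012] [2.6 2.3 3.6] [ 0.31 -0.41  0.31] -1.28
```

Emit:
{"name": "step_arm", "arguments": {"motion": [{"translation": [0.02, 0.01, 0.02], "delta_rot": [0, 0, 0], "fingers": 0.3}, {"translation": [0, 0, 0], "delta_rot": [0, 0, 0], "fingers": 3}, {"translation": [0, 0, 0], "delta_rot": [0, 0, 0], "fingers": 3.5}, {"translation": [0, 0, 0], "delta_rot": [0, 0, 0], "fingers": 3.5}, {"translation": [0, 0, 0], "delta_rot": [0, 0, 0], "fingers": 3.5}]}}

```text
time_s: 16.73
position: [0.5408, 0.1315, 0.1445]
ee_rot: [0.99, 0.141, -0.001, 0.0]
ft_force: [0.2, 0.4, 0.1]
opening: 0.0348
```

Run:
```python
from look import *
s,C,im=look("w8")
```

```text
t 16.73 [0.5408 0.1315 0.1445] [ 9.900e-01  1.414e-01 -5.000e-04  1.000e-04] F [0.22 0.38 0.08] op 0.0348 j7 [-0.78  0.46  0.7   1.66 -0.32  1.14 -1.28]
yyaw -73.75 z [-0.001 -0.    -1.   ]
```

View pics/w8.png

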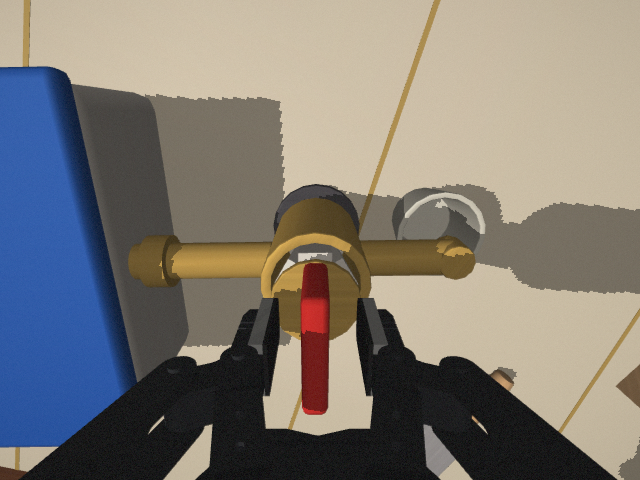

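The plug did not spring up: the handle at (315,265–412) still stands across the pipe and the fingers are clear. I rise straight up and check.

Emit:
{"name": "step_arm", "arguments": {"motion": [{"translation": [0, 0, 1], "delta_rot": [0, 0, 0], "fingers": 3.5}, {"translation": [0, 0, 2.5], "delta_rot": [0, 0, 0], "fingers": 3.5}, {"translation": [0, 0, 3.5], "delta_rot": [0, 0, 0], "fingers": 3.5}, {"translation": [0, 0, 3], "delta_rot": [0, 0, 0], "fingers": 3.5}, {"translation": [0, 0, 0], "delta_rot": [0, 0, 0], "fingers": 3.5}, {"translation": [0, 0, 0], "delta_rot": [0, 0, 0], "fingers": 3.5}, {"translation": [0, 0, 0], "delta_rot": [0, 0, 0], "fingers": 3.5}]}}

```text
time_s: 17.65
position: [0.5403, 0.1318, 0.2436]
ee_rot: [0.99, 0.142, -0.001, 0.0]
ft_force: [-0.4, 0.3, -0.8]
opening: 0.0353
```

Run:
```python
from look import *
s,C,im=look("w9"); hfit(C,im,.1701,(200,100,440,400)); print("expect top centre px",proj(C,[.5425,.1323,.170]))
a=bot.snapshot("side"); D=cam("side"); 
for z in (.1531,.158,.165): print(z,proj(D,[.5425,.1323,z]).round(1))
k,l,st,ce=cv2.connectedComponentsWithStats(red(a))
for i in range(1,k):
    if st[i,4]>50: print("side red",st[i],ce[i].round(1))
x,y=[int(v) for v in proj(D,[.5425,.1323,.15])]
cv2.imwrite("pics/side9.png",cv2.resize(a[y-60:y+60,x-80:x+80,::-1],(640,480),interpolation=cv2.INTER_CUBIC))
# predicted red mask bbox from handle box at heights
for hz in (.043,.047,.052):
    c=np.array([.5425,.1323,.11+hz]); t=np.radians(17); X=np.array([np.cos(t),np.sin(t),0]);Y=np.array([-np.sin(t),np.cos(t),0])
    P=[proj(D,c+i*.025*X+j*.005*Y+[0,0,k*.017]) for i in(-1,1) for j in(-1,1) for k in(-1,1)]
    print(hz,np.min(P,0).round(1),np.max(P,0).round(1))
```

```text
t 17.65 [0.5403 0.1318 0.2436] [ 9.899e-01  1.417e-01 -1.300e-03  1.000e-04] F [-0.39  0.27 -0.76] op 0.0353 j7 [-0.8   0.38  0.74  1.51 -0.26  1.35 -1.33]
yyaw -73.71 z [-0.002 -0.001 -1.   ]
centre [0.5458 0.1333 0.1701] L 0.0552 yaw 16.21
expect top centre px [316.54555877 255.88553311]
0.1531 [299.5 153.3]
0.158 [299.4 151.4]
0.165 [299.3 148.7]
side red [290 147  20  15 246] [299.9 154. ]
side red [285 294  26  26 413] [297.9 307.1]
side red [239 312  24  32 381] [250.6 328.1]
0.043 [288.6 144.2] [310.1 162.5]
0.047 [288.5 142.6] [310.1 161. ]
0.052 [288.4 140.7] [310.  159.1]
```

View pics/side9.png

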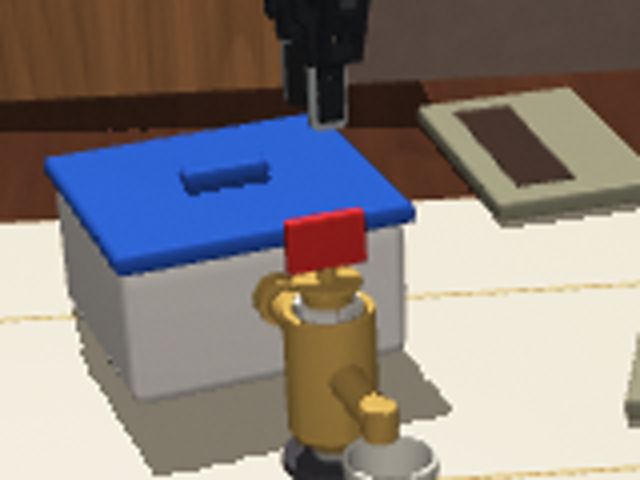

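View pics/w9.png

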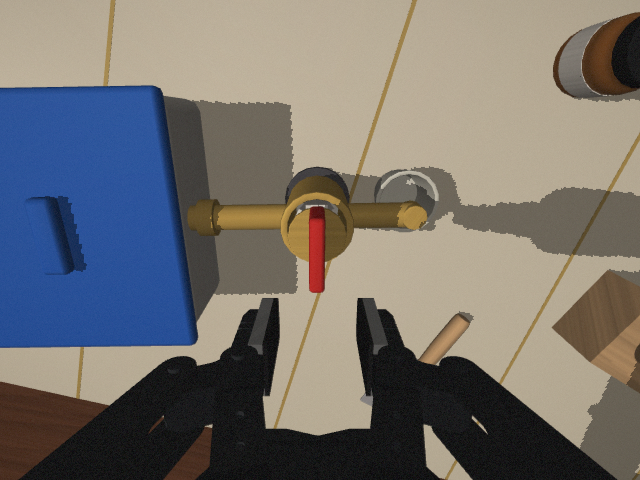

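```bash
python3 -c "
from rig import bot
print(bot.finish_job())"
```

```text
the job is handed in; nothing more can be done
None
```

I handed the job in at about 17.7 s, with the plug wedged closed in the tap and the gripper let go. No verdict is reported, so this rests on my own checks.

**What I did:** I took the leftmost red-handled plug from the block and lowered it into the tap with the handle along the pipe (107°). I pushed to about 9 N before turning. Over the roughly 91° turn the push dipped to about 8 N, rose to 11–13 N from about halfway, and was about 14 N at the end. I then eased off the push, opened the fingers and rose about 10 cm.

**Last checks:**
- **Height:** the handle's centre stands about 43 mm above the rim, from the gripper's height at release. The side view after letting go agrees within about 2 mm, so it did not spring up.
- **Angle:** the handle lies at 16.2°, against 17° for exactly across the pipe.
- **Upright and centred:** the plug looks upright by eye. It sits about 1–2 mm from the bore's axis.
- **Clear of the robot:** the gripper is open and about 8 cm above the handle, with close to zero force on it.
- **Cup, jar, tile and knife:** I never went near them. I did not measure them again; the cup, jar and knife look undisturbed in the last pictures, where the tile was not in view.

**Small disagreements:** the wrist camera was about 1 mm off sideways compared with the grip centre. Its last fix of the handle's centre came out about 3 mm along the handle, because the end face is counted in the red area.

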